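Press a snap lid home with the toggle press

ROBOT

A 7-joint arm with a two-finger parallel gripper is mounted at the origin on a cart in front of the work surface, level with it; the furniture and walls round the work are solid. World frame = base frame: x ahead of the robot, y to its left, z up, the work surface at z = 0. Lengths are in m, angles in rad, forces in N, time in s.
With the tool pointing down it reaches from about 0.425 to 0.875 m from the base axis. Payload 4.7 kg.
Tool frame: the origin (TCP) lies between the finger pads; the fingertips stand 11 mm ahead of it and the grasp point (between the pads) lies 8 mm behind it; z points along the fingers, y is the line along which they close (so a half turn about z gives the same grasp; the last joint's range is limited). The gripper opens to 87 mm and grips with 3 to 60 N. Pads are 19 mm wide; open, the fingers measure 117 mm over their backs; the gripper's body (75 mm by 190 mm) begins 51 mm behind the grasp point.
Start: joints at [-1.268, 0.321, -0.07, 1.45, 0.023, 1.371, -0.057], TCP at [0.185, 0.623, 0.234] pointing down, gripper open.
Joint ranges: [-2.86, 2.86], [-0.3, 2.09], [-1.38, 1.24], [0.06, 2.45], [-1.56, 4.7], [0.09, 2.05], [-2.69, 2.69]. Speed limits (rad/s): [2.57, 2.57, 3.14, 3.14, 3.14, 3.14, 3.14].

INTERFACE

Orientations are given as a rotation vector (axis times angle).
In Python, from bench import ctrl gives the robot as it stands. The module is installed in compiled form; this text tells all that it offers.
- The arm moves only by the shell command python3 -m inch 'ROWS' [FORCE]. ROWS is JSON, a list of rows, each an object with "slide": the shift along the tool's x, y, z scaled (see below), a list of three; "angular": the turn, a rotation vector about the tool's x, y, z scaled (see below), a list of three; "claw": the opening, from -1 (shut) to 1 (fully open). In form: [{"slide": [tx, ty, tz], "angular": [rx, ry, rz], "claw": claw}, ...]. A call has 1 to 10 rows; each row is the pose to reach, as a shift and turn from the pose commanded when the call began, along the tool's axes at that moment; what a row does not reach only later rows make up. The controller multiplies each number of a shift by 0.25 m and each number of a turn by 30 degrees. A row lasts 1/10 s, in which the tool goes at most 50 mm and 8.59 degrees, less where a joint would pass 70% of its speed; a pose out of reach is approached as far as the arm can. A call with a number of a shift or a turn outside -1 to 1 is refused whole. A call with a gripper value outside its range is refused whole. The fingers move at their own pace and stop on an object; FORCE is the grip in N (left out, the last holds). Time passes only in rows, so rows that repeat a pose let the fingers close. It gives the time, the measured TCP pose, the force, the opening and the grip force at its end, in the units of the state.
- ctrl.get_state(): the state, without advancing time (a new reading comes with each control period).
- ctrl.get_image(name): name is "scene" or "top" or "wrist"; returns a dict with "color" (400x640x3 uint8, red, green, blue), "depth" (400x640 float32, m along the optical axis (not along the pixel's ray), 0 where there is no reading), "camera_matrix" (3x3 intrinsics, pixels), "extrinsics" (4x4, takes a point from camera to world coordinates); the wrist camera has in their place "tool_from_camera" (4x4, takes a point from camera to tool coordinates, whose origin is the TCP and whose axes are the flange's). Camera axes: x right, y up, looking along -z (the intrinsics and any distortion apply to the point x, -y, -z); pixel columns grow to the right and rows downward; lengths in m; the calibration is good to about 2 mm. A picture is of the moment at which its call begins: read the wrist's pose just before it.
- ctrl.close_job(): hands the job in; it is judged then, once.
Trained networks look in the newest picture that a camera, given by its name, has taken for a name from the list of things; names that differ only in an ending like _2 or _b are one class to them, and where a whole thing is asked for, a point or a joint stands for the part that bears it (a point fixed in the world has none). Each returns a list of dicts, best first, with "confidence" (0 to 1); they miss things now and then, are a little off and sometimes report something else, mostly with a low value. They report only what shows in the picture. A call takes as long as a camera call. They do not tell look-alikes from the thing itself.
- ctrl.find_in(query, camera): "bbox" ([centre column, centre row, width, height] in pixels, round what is visible of it).
- ctrl.outline_of(query, camera): "mask" (400x640 bool, what is visible of it) and "bbox" ([centre column, centre row, width, height] in pixels, round what is visible of it).
The state is a dict: "time": time; "joint_positions": joint angles; "qd": joint speeds; "joint_torque": joint torques, N m; "position": TCP position; "tool_rot": TCP orientation; "ft_force": force on the tool from outside, world axes, zero at the start; "torque": the same for the moment, N m; "grip_width": opening from 0.0 (shut) to 1.0 (fully open); "grip_force": force on a finger pad.
Only numpy, scipy, OpenCV 4.12 (cv2) and the standard library are available. Lean on these libraries where they do the work, as an engineer would, in place of code of your own. Each camera call takes 0.05 s, during which the arm holds its last target. There are 200 camera calls.

TASK

The lid of the green-lidded radish tub in the lane of the bench lid press is still standing up off its rim. Slide the tub gently along the lane until it rests against the back stop, swing the press's red handle over and push it down past its dead point so that the clamp locks and presses the lid fully home, keep it locked for two seconds, then swing the handle right back up so the press stands open. Leave the tub standing against the stop with its lid closed, do not push the lid down with the gripper, and leave the other tubs and the garlic where they are.

Things in the scene. Friction and masses are not known exactly. Their poses are not given: they have to be found in the camera images.
- lid_press: Bench lid press, fixed: white board 270 x 345 x 12 mm with a loading lane and, behind the lane, a grey bracket with a steel toggle clamp. Origin: table height, under the middle of a tub that is home. +y is the loading direction along the lane, +x points from the lane to the clamp. Board: x -75 to 195, y -260 to 85 mm. Bracket: x 65 to 185, y -39 to 39, up to 125 mm high.
- lane_mouth (a point): Middle of the lane's mouth on the board's top, press frame (0, -150, 12) mm, press axes. Lane between two steel rails 22 mm high: inner faces at x = -48.5 and 48.5 mm from y = -50 to 82 mm of the press, flaring to -82 and 82 mm at the mouth.
- back_stop (a point): Foot of the back stop at the lane's closed end, press frame (0, 58.3, 12) mm: two steel cheeks 34 mm high whose faces stop the tub, at x = 21 to 52 mm on either side; press axes.
- tub: Radish tub to be closed: clear, green snap lid, 89 (own x) x 129 (own y) x 56 mm, 0.14 to 0.3 kg, loose, stands on the board. Origin at its underside's centre, z up. End walls lean: 58 mm from the middle at the foot, 63 at the rim, lid 64 mm. Against the back stop its origin lies at the press's origin in x and y (4 mm play across the lane).
- tub_lid (a joint): How far that tub's lid stands up off its seat, m: 0 = fully home, 0.007 to 0.010 at the start. Stiff snap fit: about 18 N press it down.
- clamp_pivot (a point): Hinge of the clamp arm, press frame (85, 0, 94) mm, press axes. Arm and handle swing in the plane y = 0 of the press. When open the arm stands up with its pad over x = 35 to 75 mm, z = 155 to 215 mm, and the handle stands up behind it.
- press_arm (a joint): Angle of the clamp arm, rad: 0 = fully open (arm up), about 1.47 = down and locked on a closed tub.
- knob (a point): Centre of the black ball knob, 30 mm across, at the end of the clamp's red handle (20 mm thick). Own z upright when locked, 1.36 rad off when open; own y = hinge axis. Its arc in press x, z, mm: open (151, 241), (175, 242), (200, 235), (219, 216), (227, 188), (231, 154), locked (234, 124). Pad meets lid at z 188, then about 10 N down; dead point z 139. Held lightly, the ball turns in the fingers.
- pad_face (a point): Centre of the lower face of the round rubber press pad, 48 mm across, sprung on the end of the clamp arm.
- tub_next: A second, closed green-lidded tub of the same size, waiting on the table; leave it.
- garlic_a: A garlic bulb, about 50 mm; leave it.
- garlic_b: Another garlic bulb, about 58 mm; leave it.
Things that resemble listed ones, but are neither listed nor needed, are in the scene too. Leave any pink look-alike of the tub alone.

How it is judged:
On the way, in this order (a step that is already met when the one before it is completed fails the run):
1. the tub stands against the back stop, its lid still up (y of tub in the frame of lid_press between -0.0025 and 0.006 m and value of joint tub_lid above 0.004 m), for 0.2 s.
2. the handle is past the dead point, the clamp locked on the lid and the lid home, for at least a second (angle between knob's own z axis and vertical below 0.055 rad and value of joint press_arm above 1.42 rad and value of joint tub_lid below 0.0015 m and y of tub in the frame of lid_press above -0.004 m), for 1 s.
At the end, for the whole second after the job is handed in: The clamp is swung back and at rest (arm within 0.3 rad of fully open, handle tilted at least 1.1 rad from its locked position), the lid is home within 1.5 mm, and the tub stands level and at rest against the back stop within 6 mm (value of joint press_arm below 0.3 rad and angle between knob's own z axis and vertical above 1.1 rad and velocity of joint press_arm between -0.1 and 0.1 rad/s and value of joint tub_lid below 0.0015 m and y of tub in the frame of lid_press between -0.006 and 0.006 m and angle between tub's own z axis and vertical below 0.05 rad and linear speed of tub below 0.01 m/s); the robot touches nothing.
It fails at once if the gripper shoves or presses the tub or its lid with more than 25 N (contact force between the fingers and tub above 25 N).
It fails at once if the gripper, not the press, pushes the lid down (it presses on the tub with over 3 N while the lid is down and the press open) (contact force between the fingers and tub above 3 N and value of joint tub_lid below 0.005 m and value of joint press_arm below 1 rad).
It fails at once if the tub is tipped (angle between tub's own z axis and vertical above 0.25 rad).
It fails at once if the second tub or the garlic is disturbed (distance of any of tub_next, garlic_a, garlic_b from where it was at the start of the episode above 0.03 m).
It also fails if it takes over 66 s, if anything falls off the work surface, if the arm or the gripper's body presses on something with over 40 N, if the wrist force passes 120 N, or if a joint passes its speed limit or range.

## Working session

There is one attempt and no reset: what is moved stays moved. The work goes in short steps, Python scripts to look and compute and a shell command to move; the robot and the scene stay as the last step left them, time stands still between calls to the robot, and variables do not carry over. Pictures are saved under pics/ and viewed, at most 10 in all, crops included, and the job is handed in when it is done.

```bash
mkdir -p pics
cat > h.py <<'E'
import numpy as np, cv2
from bench import ctrl
from scipy.spatial.transform import Rotation as R
def pts(im, E=None):
    d=im["depth"]; K=im["camera_matrix"]; v,u=np.mgrid[:400,:640]
    p=np.stack([(u-K[0,2])/K[0,0]*d, -(v-K[1,2])/K[1,1]*d, -d, np.ones_like(d)],-1)
    P=(p@(im["extrinsics"] if E is None else E).T)[...,:3]; P[d==0]=np.nan; return P
def toolT():
    s=ctrl.get_state(); T=np.eye(4); T[:3,:3]=R.from_rotvec(s["tool_rot"]).as_matrix(); T[:3,3]=s["position"]; return T
def save(n,c): cv2.imwrite("pics/"+n,c[...,::-1])
E
python3 - <<'E'
from h import *
s=ctrl.get_state(); print(s); print(toolT().round(3))
ims={}
for c in ["top","scene"]:
    im=ctrl.get_image(c); ims[c]=im; P=pts(im); save(c+"0.png",im["color"]); np.save(c+"0.npy",P)
    for q in ["tub","tub_next","lid_press","knob","pad_face","garlic_a"]:
        for r in ctrl.outline_of(q,c)[:4]:
            m=r["mask"]; print(c,q,round(r["confidence"],2),np.round(r["bbox"]),np.nanmedian(P[m],0).round(3), np.nanpercentile(P[m][:,2],95).round(3))
E
```

```text
{'time': 0.0, 'joint_positions': array([-1.26788032,  0.32181865, -0.07009608,  1.45170158,  0.02258295,
        1.37075447, -0.05692698]), 'qd': array([-0.00132602,  0.000771  , -0.00035243, -0.00032234, -0.00061138,
        0.00014477, -0.00144492]), 'joint_torque': array([ 3.05888825e-04, -4.91278481e+01, -4.04152488e-01, -3.12538218e+01,
       -6.41285232e-02,  4.35017352e-02,  1.74202332e-04]), 'position': array([0.18501408, 0.62255873, 0.23245103]), 'tool_rot': array([-4.52049644e-01, -3.10869999e+00,  2.96053786e-03]), 'ft_force': array([ 0.42166871, -0.17347604,  0.64516368]), 'torque': array([-0.01302639,  0.02445761,  0.01215516]), 'grip_force': 0.0, 'grip_width': 1.000160779346746}
[[-0.959  0.285 -0.     0.185]
 [ 0.285  0.959 -0.002  0.623]
 [-0.    -0.002 -1.     0.232]
 [ 0.     0.     0.     1.   ]]
top tub 0.94 [202. 282.  38.  42.] [0.403 0.19  0.052] 0.058
top tub 0.83 [331. 259.  44.  28.] [ 0.477 -0.178  0.073] 0.08
top tub_next 0.9 [435. 221.  52.  38.] [ 0.604 -0.467  0.052] 0.058
top lid_press 0.73 [304. 237. 121. 109.] [ 0.549 -0.072  0.014] 0.139
top lid_pr
[... 302 characters left out ...]
1 0.133 0.035] 0.048
scene tub 0.97 [211. 219.  32.  32.] [0.396 0.183 0.049] 0.055
scene tub 0.65 [313. 244.  47.  38.] [ 0.468 -0.185  0.071] 0.076
scene tub 0.65 [280. 177.  24.  44.] [ 0.59  -0.016  0.174] 0.249
scene tub 0.59 [312. 242.  41.  38.] [ 0.475 -0.181  0.071] 0.076
scene tub_next 0.85 [407. 252.  38.  31.] [ 0.596 -0.473  0.049] 0.054
scene tub_next 0.73 [299. 218. 117. 126.] [ 0.546 -0.067  0.012] 0.174
scene tub_next 0.59 [312. 239.  39.  34.] [ 0.473 -0.183  0.071] 0.076
scene lid_press 0.66 [299. 217. 117. 123.] [ 0.545 -0.069  0.012] 0.174
scene knob 0.62 [288. 172.   5.  37.] [ 0.616 -0.017  0.197] 0.251
scene garlic_a 0.6 [282. 157.   8.  11.] [0.781 0.135 0.031] 0.241
```

View pics/top0.png

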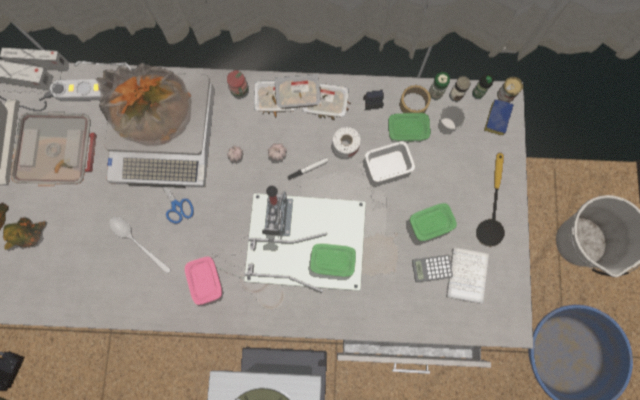

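View pics/scene0.png

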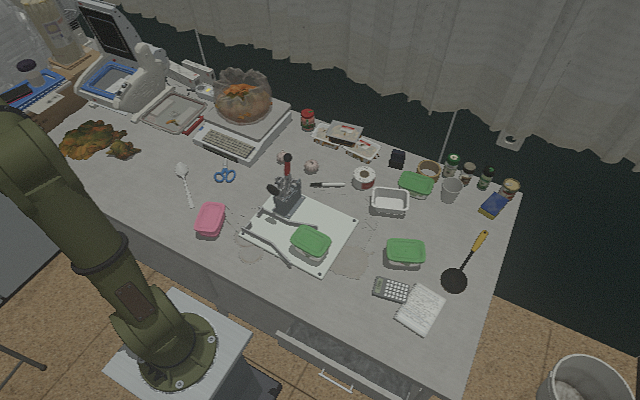

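The top view is x up and y left. Three things could be taken for the tub:
- Pink tub at (203,280): the look-alike.
- Green tubs at (432,222) and (410,127): these stand on the table.
- Green tub at (332,261): on the white board in the lane, standing higher (lid z about 0.075 m). This is the one I choose.

The clamp is open, with the knob near (272,190).

Run:
```python
from h import *
im=ctrl.get_image("top"); P=pts(im); c=im["color"].astype(int); Z=P[...,2]
roi=np.zeros((400,640),bool); roi[185:300,238:372]=1
w=roi&(c.min(-1)>165)&(abs(Z-.012)<.008)
xy=P[w][:,:2]
def rect(xy):
    (cx,cy),(a,b),t=cv2.minAreaRect((xy*1000).astype(np.float32)); return np.round([cx,cy,a,b,t],1)
print("board",w.sum(),rect(xy),np.median(P[w][:,2]))
g=roi&(c[...,1]>c[...,0]+40)&(Z>.05)
print("lid",g.sum(),rect(P[g][:,:2]),np.median(Z[g]))
hi=roi&(Z>.15)
k=roi&(Z>.22); print("knob region",np.nanmean(P[k],0),Z[k].max(), P[k][:,0].min(),P[k][:,0].max())
dark=k&(c.max(-1)<70); print("dark",dark.sum(),P[dark].mean(0).round(3))
# outer fit: refine by percentiles of the edges for angle grid
best=None
for a in np.radians(np.arange(-15,15,.25)):
    M=np.array([[np.cos(a),np.sin(a)],[-np.sin(a),np.cos(a)]]); q=xy@M.T
    lo,h2=np.percentile(q,1,0),np.percentile(q,99,0); A=np.prod(h2-lo)
    if best is None or A<best[0]: best=(A,np.degrees(a),h2-lo,M.T@((lo+h2)/2))
print(best)
save("crop1.png",cv2.resize(im["color"][180:300,230:380],(750,600),interpolation=cv2.INTER_CUBIC))
```

```text
board 7015 [ 540.3 -103.2  328.3  401.5    8.3] 0.012845962398945865
lid 1159 [ 475.9 -178.   121.6   81.6   85.6] 0.07346803853519734
knob region [ 0.62780702 -0.01198285  0.25000291] 0.2611595499371142 0.6148988488073269 0.6428561599831786
dark 16 [ 0.624 -0.013  0.254]
(np.float64(0.09965795086375695), np.float64(-0.5), array([0.2909929 , 0.34247554]), array([ 0.54839452, -0.09716138]))
```

View pics/crop1.png

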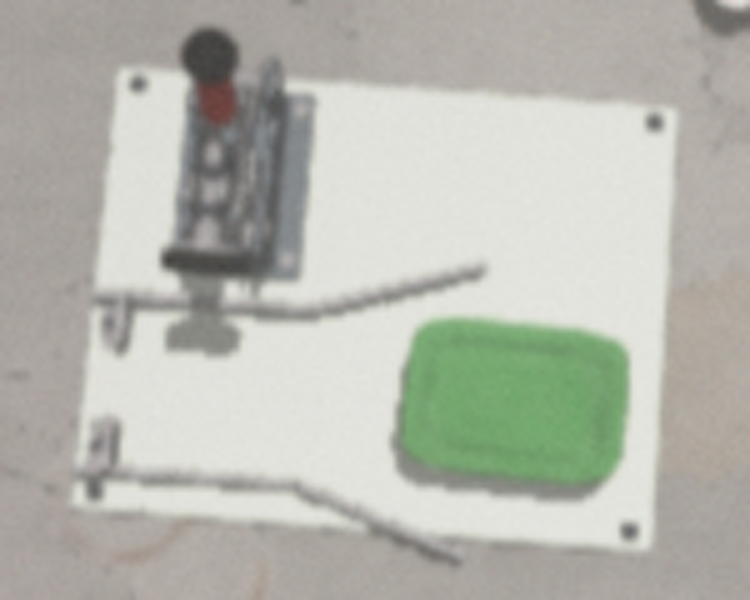

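The crop confirms the choice: the green tub lies at crop (515,405) on the board, in front of the flaring rails. The stop cheeks are at the left (115,325) and (105,445), and the black knob is at (210,52). The board corners are clear, so I'll use them to fix the press pose.

Run:
```python
from h import *
im=ctrl.get_image("top"); K=im["camera_matrix"]; E=im["extrinsics"]
def ray(u,v,z):
    d=E[:3,:3]@np.array([(u-K[0,2])/K[0,0],-(v-K[1,2])/K[1,1],-1]); o=E[:3,3]; return o+d*(z-o[2])/d[2]
cor=np.array([(118,67),(679,107),(651,550),(71,508)])/5-.5+.1+[230,180]
W=np.array([ray(u,v,.012)[:2] for u,v in cor])
L=np.array([(195,85),(195,-260),(-75,-260),(-75,85)])/1000
lc,wc=L.mean(0),W.mean(0); U,S,V=np.linalg.svd((L-lc).T@(W-wc)); M=V.T@U.T; o=wc-M@lc
print("yaw deg",np.degrees(np.arctan2(M[1,0],M[0,0])),"origin",o,"resid mm",((L@M.T+o-W)*1000).round(1).tolist(), "sides",[np.linalg.norm(W[i]-W[(i+1)%4]).round(3) for i in range(4)])
np.savez("press.npz",M=M,o=o)
kn=ray(230+210/5-.4,180+52/5-.4,.241)[:2]; print("knob world",kn,"press",M.T@(kn-o))
kk=np.array([.624,-.0125]);print("knob depth press",M.T@(kk-o))
P=pts(im);c=im["color"].astype(int);g=np.zeros((400,640),bool);g[235:285,300:365]=1
g&=(c[...,1]>c[...,0]+30)&(P[...,2]>.03)
ct=cv2.minAreaRect((P[g][:,:2]*1000).astype(np.float32));print(ct)
t=np.array(ct[0])/1000; print("tub press",M.T@(t-o))
q=(P[g][:,:2]-o)@M; print(np.percentile(q,[1,50,99],axis=0))
for z,x,y in[(.012,0,-.168)]:pass
print("knob arc world", [(M@[x/1000,0]+o).round(4).tolist() for x in (151,175,200,219,227,231,234)])
# goal tool pose for pushing: tool z = tilt, tool y ~ press -x or +x
T=toolT(); px=np.r_[M[:,0],0]; py=np.r_[M[:,1],0]
for sgn in (1,-1):
  for th in (20,):
    z=np.sin(np.radians(th))*py+np.array([0,0,-np.cos(np.radians(th))]); y=sgn*px; x=np.cross(y,z)
    G=np.stack([x,y,z],1); print(sgn,"rotvec tool /30deg",np.degrees(R.from_matrix(T[:3,:3].T@G).as_rotvec())/30)
```

```text
yaw deg -1.6277826580529382 origin [ 0.47867972 -0.00653136] resid mm [[1.7, 1.4], [1.3, -0.8], [-1.9, -2.0], [-1.1, 1.4]] sides [np.float64(0.343), np.float64(0.267), np.float64(0.342), np.float64(0.267)]
knob world [ 0.63160682 -0.0107563 ] press [1.52985396e-01 1.20869849e-04]
knob depth press [ 0.14543118 -0.00183821]
((476.1118469238281, -178.35455322265625), (124.39730072021484, 84.59318542480469), 86.09324645996094)
tub press [ 0.00231403 -0.1718268 ]
[[-0.03906122 -0.23138625]
 [ 0.00213464 -0.17185078]
 [ 0.04360308 -0.11179314]]
knob arc world [[0.6296, -0.0108], [0.6536, -0.0115], [0.6786, -0.0122], [0.6976, -0.0128], [0.7056, -0.013], [0.7096, -0.0131], [0.7126, -0.0132]]
1 rotvec tool /30deg [-0.4363801   0.5680608   2.47572623]
-1 rotvec tool /30deg [-0.60959615 -0.46828725 -3.45723465]
```

```bash
cat > to.py <<'E'
import sys; from h import *
# usage: to.py w|p x y z(mm) mode [tilt]; modes push/knob/keep -> units for the move
f,x,y,z,mode=sys.argv[1:6]; th=np.radians(float(sys.argv[6])) if len(sys.argv)>6 else 0
p=np.load("press.npz"); M=p["M"]; g=np.array([float(x),float(y),float(z)])/1000
if f=="p": g[:2]=M@g[:2]+p["o"]
px=np.r_[M[:,0],0]; py=np.r_[M[:,1],0]; T=toolT(); k=np.array([0,0,1.])
if mode=="push": Y=px; Zz=np.sin(th)*py-np.cos(th)*k
elif mode=="knob": Y=py; Zz=np.sin(th)*px-np.cos(th)*k
elif mode=="knob2": Y=-py; Zz=np.sin(th)*px-np.cos(th)*k
G=T[:3,:3] if mode=="keep" else np.stack([np.cross(Y,Zz),Y,Zz],1)
d=T[:3,:3].T@(g-T[:3,3]); r=R.from_matrix(T[:3,:3].T@G).as_rotvec()
s=ctrl.get_state(); pr=np.r_[M.T@(T[:2,3]-p["o"]),T[2,3]]
print("slide",(d/.25).round(3),"ang",(np.degrees(r)/30).round(3),"press pos mm",(pr*1000).round(1),"t",round(s["time"],2),"F",s["ft_force"].round(1),"grip",round(s["grip_width"],2),round(s["grip_force"],1))
E
python3 to.py w 400 400 300 push; python3 to.py w 440 150 300 keep
```

```text
slide [-1.078 -0.611 -0.266] ang [ 0.    -0.     2.503] press pos mm [-311.3  621.   233.6] t 0.8 F [-0.4 -0.7  0.1] grip 1.0 0.0
slide [-1.516 -1.524 -0.266] ang [0. 0. 0.] press pos mm [-311.3  621.   233.6] t 0.8 F [-0.4 -0.7  0.1] grip 1.0 0.0
```

```bash
python3 -m inch '[{"slide":[-0.2,-0.1,-0.1],"angular":[0,0,0.2],"claw":-0.08},{"slide":[-0.4,-0.2,-0.2],"angular":[0,0,0.4],"claw":-0.08},{"slide":[-0.6,-0.35,-0.26],"angular":[0,0,0.6],"claw":-0.08},{"slide":[-0.8,-0.5,-0.26],"angular":[0,0,0.8],"claw":-0.08},{"slide":[-1,-0.6,-0.26],"angular":[0,0,1],"claw":-0.08},{"slide":[-1,-0.6,-0.26],"angular":[0,0,1],"claw":-0.08},{"slide":[-1,-0.6,-0.26],"angular":[0,0,1],"claw":-0.08}]'; python3 to.py w 430 150 300 push
```

```text
time: 1.5
position: [0.3887, 0.4012, 0.2998]
tool_rot: [1.258, 2.874, 0.001]
ft_force: [1.0, -0.7, -0.2]
grip_width: 0.494
grip_force: 0.0
slide [-0.85  -0.561  0.001] ang [0.007 0.006 1.479] press pos mm [-101.5  405.   299.8] t 1.5 F [ 1.  -0.7 -0.2] grip 0.49 0.0
```

```bash
python3 -m inch '[{"slide":[-0.17,-0.11,0],"angular":[0,0,0.2],"claw":-0.08},{"slide":[-0.34,-0.22,0],"angular":[0,0,0.4],"claw":-0.08},{"slide":[-0.51,-0.33,0],"angular":[0,0,0.6],"claw":-0.08},{"slide":[-0.68,-0.45,0],"angular":[0,0,0.8],"claw":-0.08},{"slide":[-0.85,-0.56,0],"angular":[0,0,1],"claw":-0.08},{"slide":[-0.85,-0.56,0],"angular":[0,0,1],"claw":-0.08},{"slide":[-0.85,-0.56,0],"angular":[0,0,1],"claw":-0.08}]'; python3 to.py w 420 -90 290 push
```

```text
time: 2.2
position: [0.427, 0.1563, 0.2991]
tool_rot: [-1.949, -2.463, -0.003]
ft_force: [-0.1, 0.9, -0.5]
grip_width: 0.464
grip_force: 0.0
slide [-0.953 -0.253  0.035] ang [ 0.002 -0.003  0.497] press pos mm [-56.3 161.3 299.1] t 2.2 F [-0.1  0.9 -0.5] grip 0.46 0.0
```

```bash
python3 to.py p 0 -330 200 push 20
```

```text
slide [-1.958 -0.288  0.393] ang [-0.085  0.66   0.492] press pos mm [-56.3 161.3 299.1] t 2.2 F [-0.1  0.9 -0.5] grip 0.46 0.0
```

```bash
python3 -m inch '[{"slide":[-0.2,-0.05,0],"angular":[0,0,0.2],"claw":-0.08},{"slide":[-0.4,-0.1,0],"angular":[0,0,0.4],"claw":-0.08},{"slide":[-0.6,-0.15,0],"angular":[0,0,0.5],"claw":-0.08},{"slide":[-0.8,-0.2,0],"angular":[0,0,0.5],"claw":-0.08},{"slide":[-0.95,-0.25,0],"angular":[0,0,0.5],"claw":-0.08},{"slide":[-0.95,-0.25,0],"angular":[0,0,0.5],"claw":-0.08},{"slide":[-0.95,-0.25,0],"angular":[0,0,0.5],"claw":-0.08}]'; python3 to.py p 0 -320 200 push 20
```

```text
time: 2.9
position: [0.4215, -0.087, 0.2988]
tool_rot: [-2.251, -2.192, -0.002]
ft_force: [-0.6, 0.5, 1.3]
grip_width: 0.457
grip_force: 0.0
slide [-0.953  0.217  0.395] ang [0.001 0.665 0.004] press pos mm [-54.9 -82.  298.8] t 2.9 F [-0.6  0.5  1.3] grip 0.46 0.0
```

```bash
python3 -m inch '[{"slide":[-0.2,0.05,0],"angular":[0,0.15,0],"claw":-0.08},{"slide":[-0.4,0.1,0.05],"angular":[0,0.35,0],"claw":-0.08},{"slide":[-0.6,0.15,0.15],"angular":[0,0.5,0],"claw":-0.08},{"slide":[-0.8,0.2,0.25],"angular":[0,0.66,0],"claw":-0.08},{"slide":[-0.95,0.217,0.35],"angular":[0,0.66,0],"claw":-0.08},{"slide":[-0.95,0.217,0.39],"angular":[0,0.66,0],"claw":-0.08},{"slide":[-0.95,0.217,0.39],"angular":[0,0.66,0],"claw":-0.08}]'; python3 to.py p 1 -285 45 push 20
```

```text
time: 3.6
position: [0.4678, -0.3283, 0.1934]
tool_rot: [-2.062, -1.998, -0.348]
ft_force: [-0.0, 0.5, -0.1]
grip_width: 0.461
grip_force: 0.0
slide [-0.062  0.018  0.608] ang [-0.021  0.006 -0.01 ] press pos mm [  -1.8 -322.   193.4] t 3.6 F [-0.   0.5 -0.1] grip 0.46 0.0
```

```bash
python3 -m inch '[{"slide":[-0.02,0.01,0.2],"angular":[-0.02,0,0],"claw":-0.08},{"slide":[-0.05,0.018,0.4],"angular":[-0.02,0,0],"claw":-0.08},{"slide":[-0.06,0.018,0.52],"angular":[-0.02,0,0],"claw":-0.08},{"slide":[-0.062,0.018,0.6],"angular":[-0.02,0,0],"claw":-0.08},{"slide":[-0.062,0.018,0.6],"angular":[-0.02,0,0],"claw":-0.08},{"slide":[-0.062,0.018,0.6],"angular":[-0.02,0,0],"claw":-0.08}]'; python3 to.py p 1 -245 45 push 20;python3 to.py p 0 -125 45 push 20
```

```text
time: 4.2
position: [0.476, -0.2887, 0.0552]
tool_rot: [-2.065, -2.014, -0.373]
ft_force: [0.2, -0.7, 0.3]
grip_width: 0.459
grip_force: 0.0
slide [ 0.126 -0.017  0.089] ang [0.018 0.004 0.01 ] press pos mm [   5.3 -282.2   55.2] t 4.2 F [ 0.2 -0.7  0.3] grip 0.46 0.0
slide [ 0.578 -0.021  0.252] ang [0.018 0.004 0.01 ] press pos mm [   5.3 -282.2   55.2] t 4.2 F [ 0.2 -0.7  0.3] grip 0.46 0.0
```

Run:
```python
from h import *
im=ctrl.get_image("scene"); a=im["color"][160:310,230:400]
b=ctrl.get_image("wrist")["color"]
A=cv2.resize(a,(453,400)); B=cv2.resize(b,(347,217)); o=np.zeros((400,800,3),np.uint8); o[:,:453]=A; o[:217,453:]=B; save("p3.png",o)
```

```text
(no output)
```

View pics/p3.png

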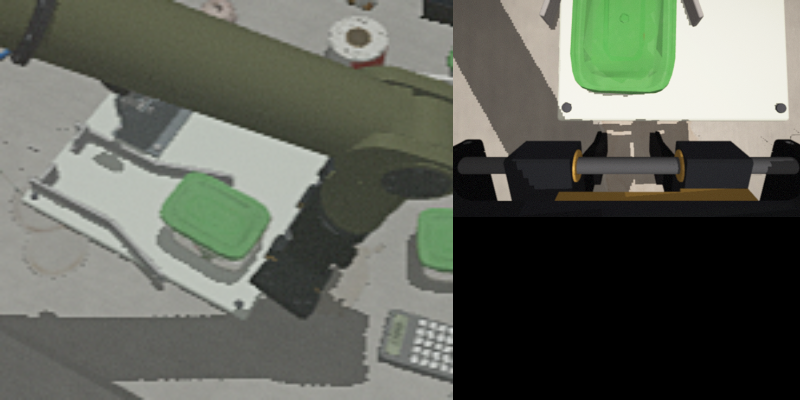

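Two fingers stand behind the tub's near end, centred on it: wrist view (620,150) with the tub end at (622,90). Now I'll descend the rest and start pushing gently.

```bash
python3 -m inch '[{"slide":[0.04,-0.017,0.06],"angular":[0.018,0,0.01],"claw":-0.08},{"slide":[0.09,-0.017,0.076],"angular":[0.018,0,0.01],"claw":-0.08},{"slide":[0.126,-0.017,0.089],"angular":[0.018,0,0.01],"claw":-0.08},{"slide":[0.145,-0.017,0.096],"angular":[0.018,0,0.01],"claw":-0.08},{"slide":[0.165,-0.017,0.103],"angular":[0.018,0,0.01],"claw":-0.08},{"slide":[0.185,-0.018,0.11],"angular":[0.018,0,0.01],"claw":-0.08},{"slide":[0.205,-0.018,0.117],"angular":[0.018,0,0.01],"claw":-0.08},{"slide":[0.225,-0.018,0.124],"angular":[0.018,0,0.01],"claw":-0.08},{"slide":[0.245,-0.018,0.132],"angular":[0.018,0,0.01],"claw":-0.08}]'; python3 to.py p 0 -125 45 push 20
```

```text
time: 5.2
position: [0.472, -0.2217, 0.0444]
tool_rot: [-2.069, -2.002, -0.36]
ft_force: [-0.0, -0.7, -0.4]
grip_width: 0.462
grip_force: 0.4
slide [0.341 0.001 0.12 ] ang [ 0.001  0.007 -0.008] press pos mm [  -0.5 -215.2   44.4] t 5.2 F [-0.  -0.7 -0.4] grip 0.46 0.4
```

```bash
cat > tub.py <<'E'
from h import *
p=np.load("press.npz");M=p["M"];o=p["o"]
for cam in("top","scene"):
    im=ctrl.get_image(cam);P=pts(im);c=im["color"].astype(int)
    q=np.full(P.shape,np.nan); q[...,:2]=(P[...,:2]-o)@M; q[...,2]=P[...,2]
    g=(c[...,1]>c[...,0]+25)&(c[...,1]>c[...,2]+25)&(q[...,2]>.045)&(abs(q[...,0])<.08)&(q[...,1]>-.27)&(q[...,1]<.1)
    if g.sum()>20: print(cam,g.sum(),"x,y range",np.percentile(q[g][:,:2],[1,99],axis=0).round(4).tolist(),"z",np.median(q[g][:,2]).round(4),"yaw",cv2.minAreaRect((q[g][:,:2]*1000).astype(np.float32)))
E
python3 tub.py
```

```text
top 1169 x,y range [[-0.0563, -0.2055], [0.0418, -0.084]] z 0.0737 yaw ((-15.917716979980469, -145.41336059570312), (126.40069580078125, 118.6519546508789), 88.17093658447266)
scene 696 x,y range [[-0.0451, -0.1874], [0.0391, -0.084]] z 0.0709 yaw ((-2.1717147827148438, -136.204345703125), (87.84490203857422, 107.67254638671875), 0.3370489180088043)
```

```bash
python3 -m inch '[{"slide":[0.03,0,0.01],"angular":[0,0,0],"claw":-0.08},{"slide":[0.06,0,0.021],"angular":[0,0,0],"claw":-0.08},{"slide":[0.09,0,0.032],"angular":[0,0,0],"claw":-0.08},{"slide":[0.12,0,0.043],"angular":[0,0,0],"claw":-0.08},{"slide":[0.15,0,0.054],"angular":[0,0,0],"claw":-0.08},{"slide":[0.18,0,0.064],"angular":[0,0,0],"claw":-0.08},{"slide":[0.21,0,0.075],"angular":[0,0,0],"claw":-0.08},{"slide":[0.24,0,0.086],"angular":[0,0,0],"claw":-0.08},{"slide":[0.27,0,0.096],"angular":[0,0,0],"claw":-0.08},{"slide":[0.3,0,0.107],"angular":[0,0,0],"claw":-0.08}]'; python3 to.py p 0 -75 45 push 20; python3 tub.py
```

```text
time: 6.3
position: [0.4747, -0.1416, 0.0446]
tool_rot: [-2.068, -2.002, -0.36]
ft_force: [-0.0, -0.9, -0.1]
grip_width: 0.461
grip_force: 0.3
slide [ 0.227 -0.     0.08 ] ang [ 0.001  0.006 -0.007] press pos mm [  -0.2 -135.1   44.6] t 6.3 F [-0.  -0.9 -0.1] grip 0.46 0.3
top 1251 x,y range [[-0.0419, -0.1256], [0.042, -0.004]] z 0.0735 yaw ((-13.980098724365234, -65.92164611816406), (128.35552978515625, 116.08708953857422), 89.53810119628906)
scene 620 x,y range [[-0.0448, -0.1003], [0.0402, -0.0029]] z 0.0709 yaw ((-2.4825897216796875, -51.885650634765625), (104.31310272216797, 87.60196685791016), 88.96363067626953)
```

```bash
python3 -m inch '[{"slide":[0.025,0,0.009],"angular":[0,0,0],"claw":-0.08},{"slide":[0.05,0,0.018],"angular":[0,0,0],"claw":-0.08},{"slide":[0.075,0,0.027],"angular":[0,0,0],"claw":-0.08},{"slide":[0.1,0,0.036],"angular":[0,0,0],"claw":-0.08},{"slide":[0.125,0,0.045],"angular":[0,0,0],"claw":-0.08},{"slide":[0.15,0,0.054],"angular":[0,0,0],"claw":-0.08},{"slide":[0.165,0,0.059],"angular":[0,0,0],"claw":-0.08},{"slide":[0.18,0,0.064],"angular":[0,0,0],"claw":-0.08},{"slide":[0.18,0,0.064],"angular":[0,0,0],"claw":-0.08}]'; python3 to.py p 0 -75 45 push 20; python3 tub.py
```

```text
time: 7.3
position: [0.4762, -0.0936, 0.0448]
tool_rot: [-2.067, -2.003, -0.361]
ft_force: [0.3, -0.8, -0.4]
grip_width: 0.46
grip_force: 0.0
slide [ 0.046 -0.     0.016] ang [ 0.     0.005 -0.006] press pos mm [ -0.  -87.1  44.8] t 7.3 F [ 0.3 -0.8 -0.4] grip 0.46 0.0
top 1256 x,y range [[-0.0416, -0.0764], [0.0423, 0.0443]] z 0.0738 yaw ((-13.196537017822266, -23.622482299804688), (141.6753387451172, 113.46329498291016), 89.06523895263672)
scene 578 x,y range [[-0.0451, -0.0509], [0.0414, 0.0428]] z 0.071 yaw ((-1.1438407897949219, 2.331989288330078), (116.74836730957031, 89.44542694091797), 88.68852233886719)
```

```bash
python3 -m inch '[{"slide":[0.008,0,0.003],"angular":[0,0,0],"claw":-0.08},{"slide":[0.016,0,0.006],"angular":[0,0,0],"claw":-0.08},{"slide":[0.024,0,0.009],"angular":[0,0,0],"claw":-0.08},{"slide":[0.030,0,0.011],"angular":[0,0,0],"claw":-0.08},{"slide":[0.036,0,0.013],"angular":[0,0,0],"claw":-0.08},{"slide":[0.04,0,0.014],"angular":[0,0,0],"claw":-0.08},{"slide":[0.044,0,0.015],"angular":[0,0,0],"claw":-0.08},{"slide":[0.044,0,0.015],"angular":[0,0,0],"claw":-0.08}]'; python3 to.py p 0 -70 45 push 20; python3 tub.py
```

```text
time: 8.2
position: [0.4765, -0.0826, 0.0449]
tool_rot: [-2.068, -2.002, -0.36]
ft_force: [0.4, -0.1, -0.4]
grip_width: 0.456
grip_force: 0.2
slide [ 0.023 -0.     0.008] ang [ 0.001  0.006 -0.007] press pos mm [  0.  -76.1  44.9] t 8.2 F [ 0.4 -0.1 -0.4] grip 0.46 0.2
top 1245 x,y range [[-0.0417, -0.0648], [0.0424, 0.0555]] z 0.0737 yaw ((0.5405693054199219, -6.200042724609375), (126.56655883789062, 87.23185729980469), 88.03636932373047)
scene 563 x,y range [[-0.0451, -0.039], [0.042, 0.0553]] z 0.0709 yaw ((-0.9690017700195312, 7.180057525634766), (101.09455871582031, 90.64997863769531), 87.43243408203125)
```

```bash
python3 -m inch '[{"slide":[0.004,0,0.0015],"angular":[0,0,0],"claw":-0.08},{"slide":[0.007,0,0.0025],"angular":[0,0,0],"claw":-0.08},{"slide":[0.01,0,0.0035],"angular":[0,0,0],"claw":-0.08},{"slide":[0.012,0,0.0043],"angular":[0,0,0],"claw":-0.08},{"slide":[0.012,0,0.0043],"angular":[0,0,0],"claw":-0.08}]';  python3 -m inch '[{"slide":[0.004,0,0.0015],"angular":[0,0,0],"claw":-0.08},{"slide":[0.004,0,0.0015],"angular":[0,0,0],"claw":-0.08}]';python3 to.py p 0 -70 45 push 20; python3 tub.py
```

```text
time: 8.8
position: [0.4767, -0.0796, 0.045]
tool_rot: [-2.068, -2.002, -0.36]
ft_force: [0.0, -0.0, -0.4]
grip_width: 0.46
grip_force: 0.2
time: 9.0
position: [0.4767, -0.0785, 0.045]
tool_rot: [-2.068, -2.002, -0.36]
ft_force: [0.1, -0.8, 0.3]
grip_width: 0.461
grip_force: 0.3
slide [ 0.007 -0.     0.003] ang [ 0.001  0.006 -0.007] press pos mm [  0.1 -72.   45. ] t 9.0 F [ 0.1 -0.8  0.3] grip 0.46 0.3
top 1233 x,y range [[-0.0413, -0.0599], [0.0424, 0.0591]] z 0.0737 yaw ((0.8148117065429688, -1.8014297485351562), (126.1287612915039, 86.76769256591797), 88.26863098144531)
scene 559 x,y range [[-0.0445, -0.0344], [0.0406, 0.0577]] z 0.0709 yaw ((-1.4317092895507812, 10.077651977539062), (99.24172973632812, 90.8656234741211), 86.36919403076172)
```

```bash
for i in 1 ; do python3 -m inch '[{"slide":[0.004,0,0.0015],"angular":[0,0,0],"claw":-0.08},{"slide":[0.004,0,0.0015],"angular":[0,0,0],"claw":-0.08}]'; done; python3 -m inch '[{"slide":[0.004,0,0.0015],"angular":[0,0,0],"claw":-0.08},{"slide":[0.004,0,0.0015],"angular":[0,0,0],"claw":-0.08}]'
```

```text
time: 9.3
position: [0.4768, -0.0775, 0.045]
tool_rot: [-2.068, -2.002, -0.36]
ft_force: [-0.1, 0.3, -0.2]
grip_width: 0.461
grip_force: 0.3
time: 9.5
position: [0.4768, -0.0764, 0.0449]
tool_rot: [-2.068, -2.003, -0.36]
ft_force: [0.0, -0.2, -0.7]
grip_width: 0.459
grip_force: 0.3
```

```bash
python3 -m inch '[{"slide":[0.004,0,0.0015],"angular":[0,0,0],"claw":-0.08},{"slide":[0.004,0,0.0015],"angular":[0,0,0],"claw":-0.08}]'; python3 -m inch '[{"slide":[0.004,0,0.0015],"angular":[0,0,0],"claw":-0.08},{"slide":[0.004,0,0.0015],"angular":[0,0,0],"claw":-0.08}]'; python3 tub.py
```

```text
time: 9.7
position: [0.4768, -0.0755, 0.0449]
tool_rot: [-2.068, -2.003, -0.36]
ft_force: [-0.2, -0.8, -0.3]
grip_width: 0.459
grip_force: 0.5
time: 9.9
position: [0.4769, -0.0752, 0.0449]
tool_rot: [-2.07, -2.003, -0.36]
ft_force: [0.1, -4.0, -0.1]
grip_width: 0.457
grip_force: 1.6
top 1234 x,y range [[-0.0412, -0.0568], [0.0422, 0.0619]] z 0.0734 yaw ((0.6918601989746094, 1.3765182495117188), (126.42794036865234, 87.39763641357422), 87.4837417602539)
scene 555 x,y range [[-0.0453, -0.031], [0.0406, 0.0613]] z 0.0707 yaw ((-2.330493927001953, 14.544677734375), (88.32710266113281, 97.66605377197266), 0.4827452600002289)
```

Contact force rose to 4 N, so the tub is against the stop. I'll hold briefly, back off, and go up towards the knob.

```bash
python3 -m inch '[{"slide":[0,0,0],"angular":[0,0,0],"claw":-0.08},{"slide":[0,0,0],"angular":[0,0,0],"claw":-0.08},{"slide":[-0.04,0,-0.015],"angular":[0,0,0],"claw":-0.08},{"slide":[-0.15,0,-0.054],"angular":[0,0,0],"claw":-0.08},{"slide":[-0.26,0,-0.094],"angular":[0,0,0],"claw":-0.08},{"slide":[-0.3,0,-0.25],"angular":[0,-0.1,0],"claw":-0.1},{"slide":[-0.33,0,-0.44],"angular":[0,-0.3,0],"claw":-0.1},{"slide":[-0.36,0,-0.63],"angular":[0,-0.5,0],"claw":-0.1},{"slide":[-0.36,0,-0.82],"angular":[0,-0.66,0],"claw":-0.1},{"slide":[-0.36,0,-1],"angular":[0,-0.66,0],"claw":-0.1}]'; python3 tub.py; python3 to.py w 480 -140 340 knob2;python3 to.py w 480 -140 340 knob
```

```text
time: 11.0
position: [0.4722, -0.2405, 0.2513]
tool_rot: [-2.249, -2.191, -0.002]
ft_force: [0.8, 1.1, 0.2]
grip_width: 0.452
grip_force: 0.0
top 1275 x,y range [[-0.0413, -0.0602], [0.0423, 0.0615]] z 0.0736 yaw ((1.1382102966308594, 0.9521446228027344), (126.40647888183594, 86.97700500488281), 88.99797058105469)
scene 741 x,y range [[-0.0439, -0.0632], [0.0408, 0.0602]] z 0.0712 yaw ((-1.5259323120117188, -1.3695755004882812), (88.2357177734375, 128.559814453125), 1.6862553358078003)
slide [ 0.423  0.014 -0.339] ang [ 0.012 -0.013  2.993] press pos mm [   2.  -239.2  255.1] t 11.1 F [ 0.7 -0.6 -1.1] grip 0.45 0.0
slide [ 0.423  0.014 -0.339] ang [ 0.013  0.012 -3.007] press pos mm [   2.  -239.2  255.1] t 11.1 F [ 0.7 -0.6 -1.1] grip 0.45 0.0
```

```bash
python3 -m inch '[{"slide":[0,0,-0.1],"angular":[0,0,-0.2],"claw":0.4},{"slide":[0.0,0,-0.2],"angular":[0,0,-0.45],"claw":0.4},{"slide":[0.1,0.0,-0.3],"angular":[0,0,-0.7],"claw":0.4},{"slide":[0.2,0.1,-0.36],"angular":[0,0,-1],"claw":0.4},{"slide":[0.3,0.2,-0.36],"angular":[0,0,-1],"claw":0.4},{"slide":[0.3,0.2,-0.36],"angular":[0,0,-1],"claw":0.4}]'; python3 to.py p 100 -60 340 knob
```

```text
time: 11.7
position: [0.5272, -0.1633, 0.3384]
tool_rot: [-1.6, -2.7, -0.0]
ft_force: [-0.7, 0.6, -0.2]
grip_width: 0.697
grip_force: 0.0
slide [ 0.234  0.355 -0.006] ang [ 0.    -0.006 -1.989] press pos mm [  53.  -155.4  338.4] t 11.7 F [-0.7  0.6 -0.2] grip 0.7 0.0
```

```bash
python3 -m inch '[{"slide":[0.04,0.06,0],"angular":[0,0,-0.2],"claw":0.4},{"slide":[0.1,0.15,0],"angular":[0,0,-0.45],"claw":0.4},{"slide":[0.16,0.25,0],"angular":[0,0,-0.7],"claw":0.4},{"slide":[0.23,0.35,0],"angular":[0,0,-1],"claw":0.4},{"slide":[0.23,0.35,0],"angular":[0,0,-1],"claw":0.4},{"slide":[0.23,0.35,0],"angular":[0,0,-1],"claw":0.4}]'; python3 to.py p 151 0 320 knob
```

```text
time: 12.3
position: [0.5734, -0.0779, 0.3383]
tool_rot: [-0.861, -3.017, 0.002]
ft_force: [-0.3, 0.1, -0.1]
grip_width: 0.698
grip_force: 0.0
slide [-0.05   0.347  0.072] ang [-0.003 -0.007 -1.008] press pos mm [ 96.7 -68.7 338.3] t 12.3 F [-0.3  0.1 -0.1] grip 0.7 0.0
```

```bash
python3 -m inch '[{"slide":[-0.01,0.1,0],"angular":[0,0,-0.25],"claw":0.4},{"slide":[-0.03,0.2,0.03],"angular":[0,0,-0.5],"claw":0.4},{"slide":[-0.04,0.3,0.05],"angular":[0,0,-0.75],"claw":0.4},{"slide":[-0.05,0.347,0.07],"angular":[0,0,-1],"claw":0.4},{"slide":[-0.05,0.347,0.07],"angular":[0,0,-1],"claw":0.4},{"slide":[-0.05,0.347,0.07],"angular":[0,0,-1],"claw":0.4}]'; python3 to.py p 151 0 233 knob
python3 - <<'E'
from h import *
T=toolT(); im=ctrl.get_image("wrist"); P=pts(im,T@im["tool_from_camera"]); p=np.load("press.npz")
q=P.copy(); q[...,:2]=(P[...,:2]-p["o"])@p["M"]
save("w4.png",im["color"])
c=im["color"].astype(int)
m=(abs(q[...,0]-.155)<.04)&(abs(q[...,1])<.03)&(q[...,2]>.225)&(q[...,2]<.27)
print(m.sum(),np.percentile(q[m],[2,50,98],axis=0).round(4)); v,u=np.nonzero(m); print(u.mean(),v.mean())
print(ctrl.get_state()["joint_positions"].round(2))
E
```

```text
time: 12.9
position: [0.6296, -0.0135, 0.322]
tool_rot: [-0.061, -3.139, 0.001]
ft_force: [-0.6, 0.2, 0.4]
grip_width: 0.705
grip_force: 0.0
slide [-0.     0.011  0.356] ang [-0.001 -0.003 -0.02 ] press pos mm [151.   -2.6 322. ] t 12.9 F [-0.6  0.2  0.4] grip 0.7 0.0
1394 [[ 0.1354 -0.0128  0.2398]
 [ 0.1457 -0.      0.252 ]
 [ 0.1602  0.0131  0.2565]]
327.42252510760403 215.4426111908178
[-0.7   0.33  0.89  1.39 -0.25  1.54  1.71]
```

View pics/w4.png

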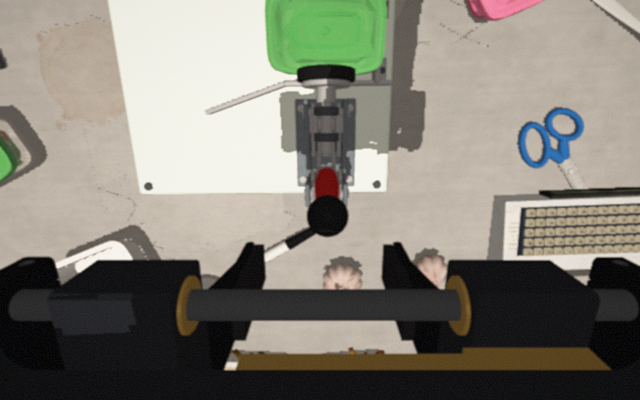

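The knob at (327,215) lies midway between the fingers. Its measured y is 0 and its top is z 256 mm, as expected. Next I'll descend and grip it lightly.

```bash
python3 -m inch '[{"slide":[0,0.01,0.12],"angular":[0,0,-0.02],"claw":0.4},{"slide":[0,0.01,0.24],"angular":[0,0,-0.02],"claw":0.4},{"slide":[0,0.01,0.32],"angular":[0,0,-0.02],"claw":0.4},{"slide":[0,0.01,0.356],"angular":[0,0,-0.02],"claw":0.4},{"slide":[0,0.01,0.356],"angular":[0,0,-0.02],"claw":0.4},{"slide":[0,0.01,0.356],"angular":[0,0,-0.02],"claw":-0.3},{"slide":[0,0.01,0.356],"angular":[0,0,-0.02],"claw":-0.5},{"slide":[0,0.01,0.356],"angular":[0,0,-0.02],"claw":-0.5},{"slide":[0,0.01,0.356],"angular":[0,0,-0.02],"claw":-0.5},{"slide":[0,0.01,0.356],"angular":[0,0,-0.02],"claw":-0.5}]' 12; python3 to.py p 175 0 234 knob
```

```text
time: 13.95
position: [0.6306, -0.0107, 0.2335]
tool_rot: [0.036, 3.141, -0.005]
ft_force: [0.4, -4.1, -0.2]
grip_width: 0.333
grip_force: 12.5
slide [-0.092 -0.001 -0.002] ang [-0.006  0.     0.011] press pos mm [1.520e+02 2.000e-01 2.335e+02] t 13.95 F [ 0.4 -4.1 -0.2] grip 0.33 12.5
```

```bash
python3 -m inch '[{"slide":[-0.024,0,-0.004],"angular":[0,0,0],"claw":-0.5},{"slide":[-0.048,0,-0.006],"angular":[0,0,0],"claw":-0.5},{"slide":[-0.072,0,-0.006],"angular":[0,0,0],"claw":-0.5},{"slide":[-0.096,0,-0.004],"angular":[0,0,0],"claw":-0.5},{"slide":[-0.122,0,0.0],"angular":[0,0,0],"claw":-0.5},{"slide":[-0.148,0,0.006],"angular":[0,0,0],"claw":-0.5},{"slide":[-0.172,0,0.015],"angular":[0,0,0],"claw":-0.5},{"slide":[-0.196,0,0.024],"angular":[0,0,0],"claw":-0.5},{"slide":[-0.196,0,0.024],"angular":[0,0,0],"claw":-0.5}]' 15; python3 to.py p 219 0 208 knob; python3 tub.py;python3 - <<'E'
from h import *
im=ctrl.get_image("scene"); save("s5.png",cv2.resize(im["color"][110:290,200:440],(720,540)))
E
```

```text
time: 14.85
position: [0.6807, -0.012, 0.2266]
tool_rot: [0.037, 3.141, -0.005]
ft_force: [0.7, -5.2, -0.4]
grip_width: 0.334
grip_force: 15.0
slide [-0.068 -0.001  0.075] ang [-0.006  0.001  0.009] press pos mm [202.1   0.3 226.6] t 14.85 F [ 0.7 -5.2 -0.4] grip 0.33 15.0
top 1110 x,y range [[-0.0414, -0.0602], [0.0422, 0.0625]] z 0.0738 yaw ((0.8681144714355469, 1.1163406372070312), (126.30460357666016, 86.13175964355469), 89.79855346679688)
scene 741 x,y range [[-0.0442, -0.062], [0.0405, 0.0608]] z 0.0714 yaw ((-1.2907905578613281, -1.0621719360351562), (89.91246032714844, 129.2113037109375), 1.5390679836273193)
```

View pics/s5.png

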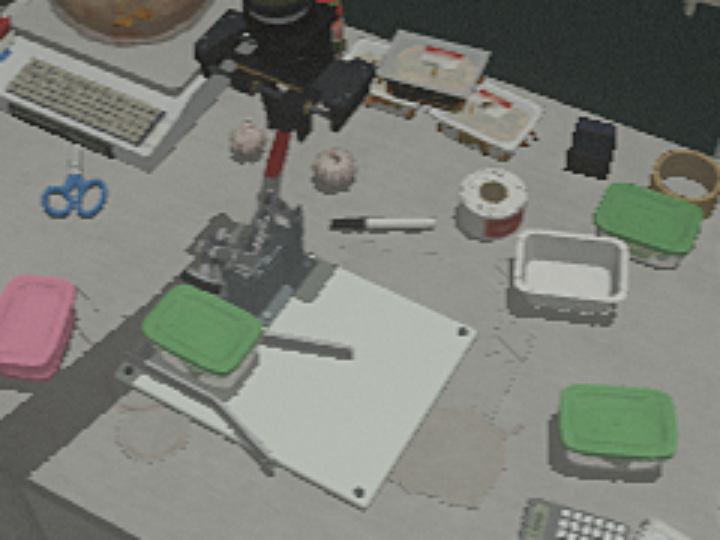

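The handle is following the gripper: the red handle is tilted and the knob is held at (285,120). The tub is unmoved.

```bash
python3 -m inch '[{"slide":[-0.022,-0.001,0.016],"angular":[0,0,0],"claw":-0.5},{"slide":[-0.04,-0.002,0.034],"angular":[0,0,0],"claw":-0.5},{"slide":[-0.06,-0.002,0.055],"angular":[0,0,0],"claw":-0.5},{"slide":[-0.076,-0.002,0.076],"angular":[0,0,0],"claw":-0.5},{"slide":[-0.087,-0.002,0.102],"angular":[0,0,0],"claw":-0.5},{"slide":[-0.096,-0.002,0.132],"angular":[0,0,0],"claw":-0.5},{"slide":[-0.103,-0.002,0.16],"angular":[0,0,0],"claw":-0.5},{"slide":[-0.108,-0.002,0.188],"angular":[0,0,0],"claw":-0.5},{"slide":[-0.108,-0.002,0.188],"angular":[0,0,0],"claw":-0.5}]' 15; python3 to.py p 231 0 146 knob; python3 tub.py
```

```text
time: 15.9
position: [0.7074, -0.0128, 0.1795]
tool_rot: [0.036, 3.141, -0.004]
ft_force: [-0.1, -5.4, 2.8]
grip_width: 0.328
grip_force: 15.0
slide [-0.009 -0.001  0.134] ang [-0.005  0.001  0.01 ] press pos mm [2.288e+02 2.000e-01 1.795e+02] t 15.9 F [-0.1 -5.4  2.8] grip 0.33 15.0
top 1004 x,y range [[-0.0413, -0.0603], [0.0422, 0.0624]] z 0.0743 yaw ((0.8431549072265625, 1.0924339294433594), (126.2091293334961, 86.2287368774414), 88.79493713378906)
scene 546 x,y range [[-0.0442, -0.0629], [0.0407, 0.0606]] z 0.072 yaw ((-0.5255699157714844, -0.43541717529296875), (127.76910400390625, 91.37578582763672), 88.80464172363281)
```

```bash
python3 -m inch '[{"slide":[-0.006,0,0.034],"angular":[0,0,0],"claw":-0.5},{"slide":[-0.01,0,0.068],"angular":[0,0,0],"claw":-0.5},{"slide":[-0.013,0,0.102],"angular":[0,0,0],"claw":-0.5},{"slide":[-0.016,0,0.136],"angular":[0,0,0],"claw":-0.5},{"slide":[-0.02,0,0.166],"angular":[0,0,0],"claw":-0.5},{"slide":[-0.023,0,0.196],"angular":[0,0,0],"claw":-0.5},{"slide":[-0.026,0,0.226],"angular":[0,0,0],"claw":-0.5},{"slide":[-0.028,0,0.25],"angular":[0,0,0],"claw":-0.5},{"slide":[-0.028,0,0.256],"angular":[0,0,0],"claw":-0.5},{"slide":[-0.028,0,0.256],"angular":[0,0,0],"claw":-0.5}]' 24; python3 to.py p 234 0 116 knob; python3 tub.py
python3 - <<'E'
from h import *
im=ctrl.get_image("scene"); save("s6.png",cv2.resize(im["color"][110:290,200:440],(720,540)))
E
```

```text
time: 17.0
position: [0.7139, -0.013, 0.115]
tool_rot: [-0.036, -3.141, 0.004]
ft_force: [0.8, -5.9, -1.1]
grip_width: 0.321
grip_force: 24.0
slide [ 0.005 -0.001 -0.004] ang [-0.005 -0.001  0.01 ] press pos mm [2.353e+02 2.000e-01 1.150e+02] t 17.0 F [ 0.8 -5.9 -1.1] grip 0.32 24.0
top 986 x,y range [[-0.0404, -0.0601], [0.0434, 0.063]] z 0.0646 yaw ((1.7009658813476562, 1.1095199584960938), (125.70249938964844, 85.75164794921875), 88.4686508178711)
scene 535 x,y range [[-0.0432, -0.062], [0.0402, 0.0619]] z 0.0625 yaw ((-0.434539794921875, 0.7052536010742188), (127.38174438476562, 88.40222930908203), 88.46858215332031)
```

View pics/s6.png

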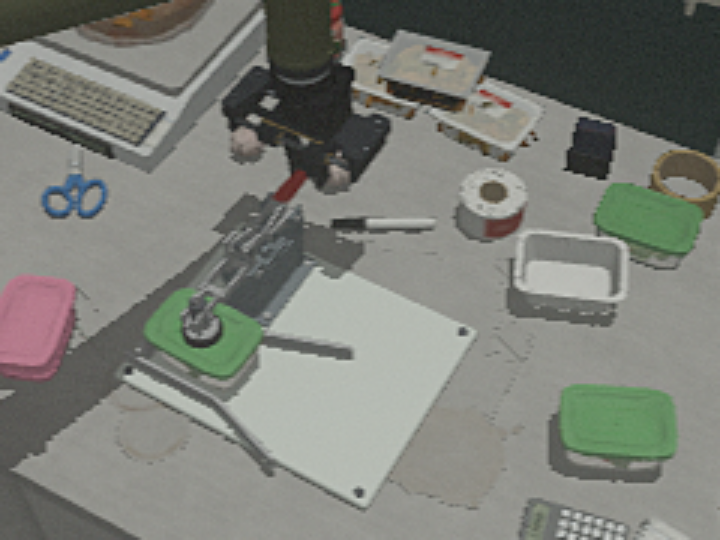

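The arm is down with the pad on the lid at (200,330), and the lid has sunk about 9 mm to its closed height. I'll press slightly to make sure the handle is at its end stop, then hold for over 2 s.

```bash
python3 -m inch '[{"slide":[0.002,0,0.004],"angular":[0,0,0],"claw":-0.5},{"slide":[0.002,0,0.008],"angular":[0,0,0],"claw":-0.5},{"slide":[0.002,0,0.008],"angular":[0,0,0],"claw":-0.5}]' 15; python3 to.py p 234 0 116 knob;  python3 -m inch '[{"slide":[0,0,0],"angular":[0,0,0],"claw":-0.5},{"slide":[0,0,0],"angular":[0,0,0],"claw":-0.5},{"slide":[0,0,0],"angular":[0,0,0],"claw":-0.5},{"slide":[0,0,0],"angular":[0,0,0],"claw":-0.5},{"slide":[0,0,0],"angular":[0,0,0],"claw":-0.5},{"slide":[0,0,0],"angular":[0,0,0],"claw":-0.5},{"slide":[0,0,0],"angular":[0,0,0],"claw":-0.5},{"slide":[0,0,0],"angular":[0,0,0],"claw":-0.5},{"slide":[0,0,0],"angular":[0,0,0],"claw":-0.5},{"slide":[0,0,0],"angular":[0,0,0],"claw":-0.5}]'
```

```text
time: 17.45
position: [0.714, -0.013, 0.1141]
tool_rot: [0.036, 3.14, -0.003]
ft_force: [-0.1, -5.1, 2.5]
grip_width: 0.331
grip_force: 15.0
slide [ 0.005 -0.001 -0.008] ang [-0.004  0.003  0.01 ] press pos mm [235.4   0.3 114.1] t 17.45 F [-0.1 -5.1  2.5] grip 0.33 15.0
time: 18.45
position: [0.714, -0.013, 0.1141]
tool_rot: [0.036, 3.14, -0.003]
ft_force: [0.8, -5.1, 2.2]
grip_width: 0.331
grip_force: 15.0
```

```bash
python3 -m inch '[{"slide":[0,0,0],"angular":[0,0,0],"claw":-0.5},{"slide":[0,0,0],"angular":[0,0,0],"claw":-0.5},{"slide":[0,0,0],"angular":[0,0,0],"claw":-0.5},{"slide":[0,0,0],"angular":[0,0,0],"claw":-0.5},{"slide":[0,0,0],"angular":[0,0,0],"claw":-0.5},{"slide":[0,0,0],"angular":[0,0,0],"claw":-0.5},{"slide":[0,0,0],"angular":[0,0,0],"claw":-0.5},{"slide":[0,0,0],"angular":[0,0,0],"claw":-0.5},{"slide":[0,0,0],"angular":[0,0,0],"claw":-0.5},{"slide":[0,0,0],"angular":[0,0,0],"claw":-0.5}]' 24;  python3 -m inch '[{"slide":[0.002,0,-0.03],"angular":[0,0,0],"claw":-0.5},{"slide":[0.006,0,-0.06],"angular":[0,0,0],"claw":-0.5},{"slide":[0.009,0,-0.09],"angular":[0,0,0],"claw":-0.5},{"slide":[0.012,0,-0.12],"angular":[0,0,0],"claw":-0.5},{"slide":[0.015,0,-0.154],"angular":[0,0,0],"claw":-0.5},{"slide":[0.018,0,-0.188],"angular":[0,0,0],"claw":-0.5},{"slide":[0.023,0,-0.222],"angular":[0,0,0],"claw":-0.5},{"slide":[0.028,0,-0.256],"angular":[0,0,0],"claw":-0.5},{"slide":[0.028,0,-0.256],"angular":[0,0,0],"claw":-0.5}]' 24; python3 to.py p 219 0 208 knob; python3 tub.py
```

```text
time: 19.45
position: [0.7139, -0.013, 0.1141]
tool_rot: [0.036, 3.14, -0.003]
ft_force: [0.4, -6.0, 2.6]
grip_width: 0.322
grip_force: 24.0
time: 20.35
position: [0.7071, -0.0128, 0.1782]
tool_rot: [0.036, 3.14, -0.004]
ft_force: [1.4, -6.2, -2.4]
grip_width: 0.322
grip_force: 24.0
slide [ 0.038 -0.001 -0.119] ang [-0.004  0.003  0.01 ] press pos mm [228.5   0.3 178.2] t 20.35 F [ 1.4 -6.2 -2.4] grip 0.32 24.0
top 986 x,y range [[-0.0404, -0.0599], [0.0431, 0.0629]] z 0.0645 yaw ((1.3256416320800781, 1.3318328857421875), (126.25572967529297, 85.8989486694336), 88.51429748535156)
scene 545 x,y range [[-0.0433, -0.0618], [0.0399, 0.0619]] z 0.0622 yaw ((-1.1230850219726562, -0.8759689331054688), (127.90113830566406, 86.4698486328125), 88.61815643310547)
```

```bash
python3 -m inch '[{"slide":[0.008,0,-0.034],"angular":[0,0,0],"claw":-0.5},{"slide":[0.015,0,-0.064],"angular":[0,0,0],"claw":-0.5},{"slide":[0.025,0,-0.094],"angular":[0,0,0],"claw":-0.5},{"slide":[0.036,0,-0.12],"angular":[0,0,0],"claw":-0.5},{"slide":[0.053,0,-0.142],"angular":[0,0,0],"claw":-0.5},{"slide":[0.072,0,-0.162],"angular":[0,0,0],"claw":-0.5},{"slide":[0.092,0,-0.18],"angular":[0,0,0],"claw":-0.5},{"slide":[0.112,0,-0.195],"angular":[0,0,0],"claw":-0.5},{"slide":[0.136,0,-0.205],"angular":[0,0,0],"claw":-0.5},{"slide":[0.16,0,-0.213],"angular":[0,0,0],"claw":-0.5}]' 16; python3 to.py p 151 0 233 knob
```

```text
time: 21.45
position: [0.6666, -0.0116, 0.2303]
tool_rot: [0.036, 3.141, -0.004]
ft_force: [1.8, -6.2, -4.1]
grip_width: 0.329
grip_force: 16.0
slide [ 0.148 -0.    -0.011] ang [-0.005  0.001  0.01 ] press pos mm [188.    0.3 230.3] t 21.45 F [ 1.8 -6.2 -4.1] grip 0.33 16.0
```

```bash
python3 -m inch '[{"slide":[0.026,0,-0.009],"angular":[0,0,0],"claw":-0.5},{"slide":[0.052,0,-0.014],"angular":[0,0,0],"claw":-0.5},{"slide":[0.076,0,-0.016],"angular":[0,0,0],"claw":-0.5},{"slide":[0.1,0,-0.016],"angular":[0,0,0],"claw":-0.5},{"slide":[0.124,0,-0.014],"angular":[0,0,0],"claw":-0.5},{"slide":[0.148,0,-0.01],"angular":[0,0,0],"claw":-0.5},{"slide":[0.15,0,-0.01],"angular":[0,0,0],"claw":-0.5},{"slide":[0.15,0,-0.01],"angular":[0,0,0],"claw":-0.5}]' 14; python3 to.py p 151 0 233 knob
```

```text
time: 22.25
position: [0.6282, -0.0104, 0.2322]
tool_rot: [-0.036, -3.139, 0.003]
ft_force: [0.6, -4.7, -5.0]
grip_width: 0.333
grip_force: 14.0
slide [-0.006 -0.002 -0.003] ang [-0.004 -0.004  0.011] press pos mm [149.6   0.4 232.2] t 22.25 F [ 0.6 -4.7 -5. ] grip 0.33 14.0
```

```bash
python3 -m inch '[{"slide":[0.15,0,-0.01],"angular":[0,0,0],"claw":-0.5}]' >/dev/null 2>&1 & sleep 0; kill $! 2>/dev/null; python3 to.py p 151 0 233 keep
```

```text
slide [-0.006 -0.002 -0.003] ang [0. 0. 0.] press pos mm [149.6   0.4 232.2] t 22.25 F [ 0.6 -4.7 -5. ] grip 0.33 14.0
```

That last call had a stray move row in it, which I killed at once. The clock and the pose are unchanged. Now the release.

```bash
python3 -m inch '[{"slide":[0,0,0],"angular":[0,0,0],"claw":-0.3},{"slide":[0,0,0],"angular":[0,0,0],"claw":0},{"slide":[0,0,0],"angular":[0,0,0],"claw":0.4},{"slide":[0,0,0],"angular":[0,0,0],"claw":0.4},{"slide":[0,0,0],"angular":[0,0,0],"claw":0.4},{"slide":[0,0,0],"angular":[0,0,0],"claw":0.4},{"slide":[0,0,-0.1],"angular":[0,0,0],"claw":0.4},{"slide":[0,0,-0.25],"angular":[0,0,0],"claw":0.4},{"slide":[0,0,-0.4],"angular":[0,0,0],"claw":0.4},{"slide":[0,0,-0.4],"angular":[0,0,0],"claw":0.4}]'; python3 tub.py
python3 - <<'E'
from h import *
T=toolT(); im=ctrl.get_image("wrist"); P=pts(im,T@im["tool_from_camera"]); p=np.load("press.npz")
q=P.copy(); q[...,:2]=(P[...,:2]-p["o"])@p["M"]
m=(abs(q[...,0]-.155)<.04)&(abs(q[...,1])<.03)&(q[...,2]>.225)&(q[...,2]<.27)
print(np.percentile(q[m],[2,50,98],axis=0).round(4))
s=ctrl.get_image("scene")["color"][110:290,200:440]
o=np.zeros((540,800,3),np.uint8); o[:300,:400]=cv2.resize(s,(400,300)); o[:250,400:]=cv2.resize(im["color"],(400,250)); save("f7.png",o[:300])
E
```

```text
time: 23.25
position: [0.6307, -0.0098, 0.3396]
tool_rot: [0.034, 3.133, 0.001]
ft_force: [-0.4, -0.8, 0.1]
grip_width: 0.705
grip_force: 0.0
top 1267 x,y range [[-0.0401, -0.0597], [0.0439, 0.0621]] z 0.0642 yaw ((2.0023574829101562, 1.2703170776367188), (126.77274322509766, 86.94281005859375), 87.72217559814453)
scene 730 x,y range [[-0.0428, -0.0621], [0.0408, 0.0604]] z 0.0615 yaw ((-0.9397392272949219, -1.4785919189453125), (128.299072265625, 88.21417999267578), 89.4884033203125)
[[ 0.1345 -0.0127  0.2412]
 [ 0.1452 -0.      0.2517]
 [ 0.1597  0.0131  0.2564]]
```

View pics/f7.png

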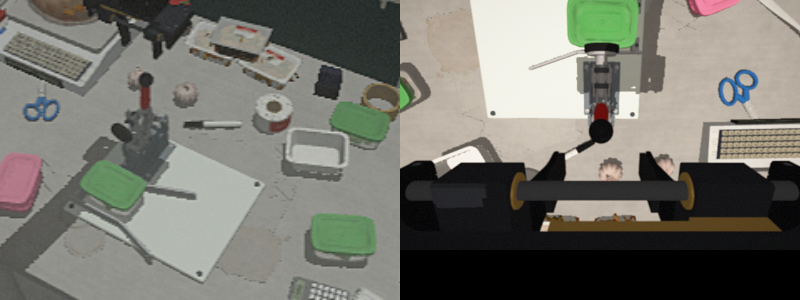

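The press stands open: the knob is back where it started, at (147,80) in the scene half. The tub's lid is closed at (113,185), the tub is still at the stop, and the gripper is clear.

```bash
python3 -m inch '[{"slide":[0,0,0],"angular":[0,0,0],"claw":0.4},{"slide":[0,0,0],"angular":[0,0,0],"claw":0.4},{"slide":[0,0,0],"angular":[0,0,0],"claw":0.4},{"slide":[0,0,0],"angular":[0,0,0],"claw":0.4},{"slide":[0,0,0],"angular":[0,0,0],"claw":0.4}]' | head -1; python3 -c "from bench import ctrl; print(ctrl.close_job())"
```

```text
time: 23.95
the job is handed in; nothing more can be done
None
```

The job is handed in at 24 s: the tub stands against the back stop with its lid pressed home by the clamp (locked for about 2.5 s), and the press is swung open again with the gripper clear; no verdict was returned, so this rests on my own camera and force checks.

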